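Tap a bearing cup square into its housing

ROBOT

A 7-joint arm with a two-finger parallel gripper is mounted at the origin on the work surface. World frame = base frame: x ahead of the robot, y to its left, z up, the work surface at z = 0. Lengths are in mm, angles in rad, forces in N, time in s.
With the tool pointing down it reaches from about 350 to 900 mm from the base axis. Payload 7.2 kg.
Tool frame: the origin (TCP) lies on the centre line of the jaws, within the pads' length; the fingertips stand bot.nose_length ahead of it and the grasp point (between the pads) lies 11 mm behind it (bot.nose_length is the distance from the TCP to the fingertips, in mm); z points along the fingers, y is the line along which they close (so a half turn about z gives the same grasp; the last joint's range is limited). The gripper opens to 88 mm and grips with 3 to 60 N. Pads are 20 mm wide; open, the fingers measure 115 mm over their backs; the gripper's body (75 mm by 178 mm) begins 61 mm behind the grasp point.
Start: joints at [1.156, 0.411, -0.013, 1.596, 0.006, 1.134, -0.082], TCP at [212.42, -587.799, 192.453] pointing down, gripper open.
Joint ranges: [-2.95, 2.95], [-0.29, 1.99], [-1.47, 1.44], [0.14, 2.54], [-1.03, 4.17], [0.13, 1.85], [-2.86, 2.86]. Speed limits (rad/s): [2.39, 2.39, 3.01, 3.01, 3.14, 3.14, 3.14].

INTERFACE

Orientations are given as [roll, pitch, yaw] about the fixed x, y, z axes, in that order (R = Rz(yaw) Ry(pitch) Rx(roll)).
In Python, from workcell import bot gives the robot as it stands. The module is installed in compiled form; this text tells all that it offers.
- The arm moves only by the shell command python3 -m crank 'ROWS'. ROWS is JSON, one flat list of numbers, 5 for each row, row after row: the shift along the world's x, y, z in units of 40 mm (1.0 is 40 mm), then the turn about the world's z in units of 5 degrees (1.0 is 5 degrees), then the opening in per cent of the stroke, from 0 (shut) to 100 (fully open). In form: [tx, ty, tz, spin, grip, tx, ty, tz, spin, grip, ...]. A call has 1 to 5 rows; each row is the pose to reach, as a shift and turn from the pose commanded when the call began; what a row does not reach only later rows make up. A row lasts 1/8 s, in which the tool goes at most 62.5 mm and 10.7 degrees, less where a joint would pass 70% of its speed; a pose out of reach is approached as far as the arm can. A call with a gripper value outside its range is refused whole. The fingers move at their own pace and stop on an object; the grip force is fixed at half the most. Time passes only in rows, so rows that repeat a pose let the fingers close. It gives the time, the measured TCP pose, the force, the opening and the grip force at its end, in the units of the state.
- bot.observe(): the state, without advancing time (a new reading comes with each control period).
- bot.capture(name): name is "scene" or "top" or "wrist"; returns a dict with "image" (400x640x3 uint8, red, green, blue), "fovy" (degrees; the focal length in pixels is half the picture's height over the tangent of half this angle, whatever the lens; pixels are square), "cx", "cy" (the principal point, pixels), "origin" and "rotation" of the camera in the world; the wrist camera has in their place "hand_eye" (4x4, takes a point from camera to tool coordinates, whose origin is the TCP and whose axes are the flange's). Camera axes: x right, y down, z forward; pixel columns grow to the right and rows downward; lengths in mm; the calibration is good to about 2 mm. A picture is of the moment at which its call begins: read the wrist's pose just before it. There is no depth.
- bot.sign_off(): hands the job in; it is judged then, once.
The state is a dict: "t": time; "joint_positions": joint angles; "joint_vel": joint speeds; "tau": joint torques, N m; "eef_pos": TCP position; "ee_rot": TCP orientation; "wrist_force": force on the tool from outside, world axes, zero at the start; "torque": the same for the moment, N m; "gripper_width": finger opening in mm; "finger_force": force on a finger pad.
Only numpy, scipy, OpenCV 4.12 (cv2) and the standard library are available. Lean on these libraries where they do the work, as an engineer would, in place of code of your own. Each camera call takes 0.05 s, during which the arm holds its last target. There are 200 camera calls.

TASK

Set the steel bearing cup, shank down, into the mouth of the housing's bore and let go of it. Then, with the closed fingertips, push or tap it down a little at a time on opposite sides of its rim, never harder than 25 N on the way in (45 N once it bottoms out) and never letting it cock more than about 8 degrees, until its shoulder sits flat on the housing all round. Leave the wrench, the bowl and the jar alone.

Things in the scene. Friction and masses are not known exactly. Their poses are not given: they have to be found in the camera images.
- cup: Plain steel bearing cup standing on its shank, loose on a felt 3 thick. Below: a solid shank, diameter 48, height 16. Above it: a wider rim, diameter 58, height 10 (total height 26). The top is open: a round recess 40 in diameter and 7 deep, so the top of the rim is a flat ring 9 wide. Origin: centre of the shank's underside; z points up through the rim. Mass about 0.2 kg.
- cup_shoulder (a point): Centre of the shoulder, the underside of the cup's wide rim, 16 above the cup's origin; the rim's top is 10 above this point. Past the balls, pushing the whole cup down at once takes about 28 N (26 to 31), but a push at one place of the rim only 12 to 18 N: that side sinks and the cup tips about a line near the opposite side, which rises a little; it stays as left.
- housing: Grey painted cast bearing housing fixed on the felt: square foot 116 x 116 x 12, on it a square block 88 x 88 whose flat top face is 52 above the underside. In the top face, in the middle, a blind bore of diameter 51, 28 deep, with a 1.5 chamfer. Origin: centre of the underside, z up.
- bore_mouth (a point): Centre of the bore at the level of the housing's top face. Sixteen sprung steel balls look 2 mm out of the bore's wall, evenly spaced, 8 below the face. A cup set in the mouth stands on them, its shank about 6 deep (shoulder 10 above the face); a square push of 6 to 10 N makes it bite. Home: the shoulder lies on the face and the push meets a hard stop.
- wrench: Steel spanner lying on the felt, a bystander.
- bowl: Glass bowl, 100 in diameter, 45 high, a bystander.
- jar: Amber jar with a steel cap, 60 in diameter, 70 high, a bystander.
There are look-alikes about, which are no part of the job. Of the things shaped like the cup, the steel one is meant. Leave any blue look-alike of the housing alone.

How it is judged:
By the outcome, as a careful person would: the job done as asked, in the order asked, and still so for the second after the job is handed in, with the robot touching nothing.
It also fails if it takes over 72 s, if anything falls off the work surface, if the arm or the gripper's body presses on something with over 40 N, if the wrist force passes 120 N, or if a joint passes its speed limit or range.

## Working session

There is one attempt and no reset: what is moved stays moved. The work goes in short steps, Python scripts to look and compute and a shell command to move; the robot and the scene stay as the last step left them, time stands still between calls to the robot, and variables do not carry over. Pictures are saved under pics/ and viewed, at most 10 in all, crops included, and the job is handed in when it is done.

```bash
mkdir -p pics
cat > h.py <<'E'
import numpy as np, cv2
from workcell import bot
from scipy.spatial.transform import Rotation as R
def cam(name):
    s=bot.observe(); c=bot.capture(name)
    f=200/np.tan(np.radians(c["fovy"])/2)
    if "origin" in c: o=np.array(c["origin"]);M=np.array(c["rotation"])
    else:
        H=np.array(c["hand_eye"]);T=R.from_euler("xyz",s["ee_rot"]).as_matrix()
        o=np.array(s["eef_pos"])+T@H[:3,3];M=T@H[:3,:3]
    return dict(im=c["image"],f=f,cx=c["cx"],cy=c["cy"],o=o,M=M)
def save(c,n,crop=None,k=1):
    im=c["im"][...,::-1]
    if crop: x0,y0,x1,y1=crop; im=im[y0:y1,x0:x1]
    cv2.imwrite("pics/"+n,cv2.resize(im,None,fx=k,fy=k,interpolation=cv2.INTER_CUBIC))
def w(c,u,v,z):
    d=c["M"]@np.array([(u-c["cx"])/c["f"],(v-c["cy"])/c["f"],1]); o=c["o"]
    return o+d*(z-o[2])/d[2]
def px(c,P):
    q=c["M"].T@(np.array(P)-c["o"]); return c["f"]*q[:2]/q[2]+[c["cx"],c["cy"]]
E
python3 - <<'E'
from h import *
import pickle
np.set_printoptions(precision=2,suppress=True)
a=cam("top");b=cam("scene");pickle.dump((a,b),open("c.pkl","wb"))
save(a,"top.png");save(b,"scene.png")
for c in(a,b):print(c["o"],c["M"],c["f"],c["cx"],c["cy"])
print(bot.observe(),bot.nose_length)
E
```

```text
[ 399.53   -3.41 1061.51] [-2.97  0.01 -1.56] 423.4717262151111 325.6954988534065 199.8501207820023
[1089.74  428.55 1037.13] [-2.54 -0.    2.29] 480.5097948676402 327.941228630677 195.14817159688263
{'t': 0.1, 'joint_positions': array([ 1.16,  0.41, -0.01,  1.6 ,  0.01,  1.13, -0.08]), 'joint_vel': array([ 0., -0., -0., -0., -0.,  0., -0.]), 'tau': array([  0.  , -58.91,   0.64, -29.17,  -0.05,   0.01,   0.  ]), 'eef_pos': array([ 212.24, -587.35,  191.72]), 'ee_rot': array([-3.14,  0.  ,  0.35]), 'wrist_force': array([-0.28,  0.33, -0.14]), 'torque': array([-0.01, -0.02,  0.03]), 'finger_force': 0.0, 'gripper_width': 87.9067468513253} 8.0
```

View pics/top.png

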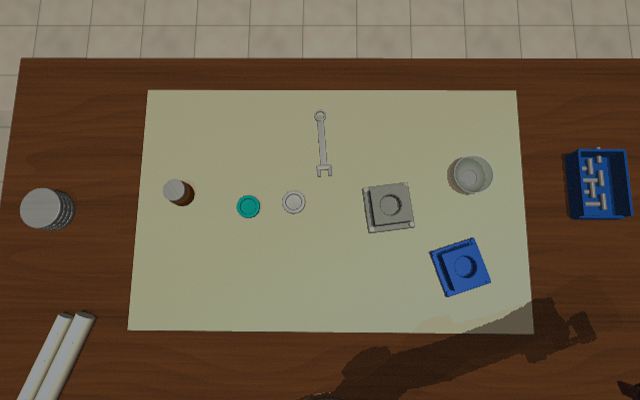

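View pics/scene.png

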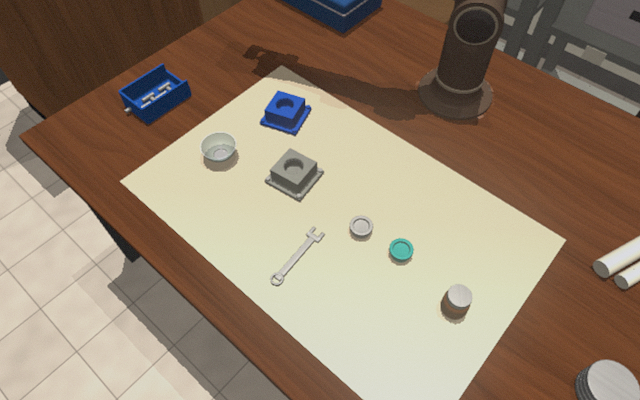

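The top view shows two cup-shaped things: grey-white at (293,202) and teal at (248,206). The grey one fits "steel". There is a grey housing at (389,206), with its bore at (390,205), and a blue look-alike at (462,266). I'll confirm this in one crop.

```bash
sed -i 's/M=np.array(c\["rotation"\])$/M=R.from_euler("xyz",c["rotation"]).as_matrix()/' h.py
python3 - <<'E'
from h import *
import pickle
np.set_printoptions(precision=1,suppress=True)
a,b=pickle.load(open("c.pkl","rb"))
for c in (a,b): c["M"]=R.from_euler("xyz",[[-2.97,.01,-1.56],[-2.54,0,2.29]][c is b]).as_matrix()
a=cam("top");b=cam("scene")
save(a,"crop.png",(225,165,425,245),4)
print("cup",w(a,293,202,29),w(b,361,226,29));print("bore",w(a,390,205,55),w(b,294,165,55))
print("teal",w(a,248,206,29));print("wrench",w(a,324,170,8)); print("bowl",w(a,470,175,30))
E
```

```text
cup [573.2  90.7  29. ] [577.   93.7  29. ]
bore [ 562.9 -145.2   55. ] [ 561.  -144.5   55. ]
teal [562.4 201.9  29. ]
wrench [660.1  15.    8. ]
bowl [ 643.8 -348.8   30. ]
```

View pics/crop.png

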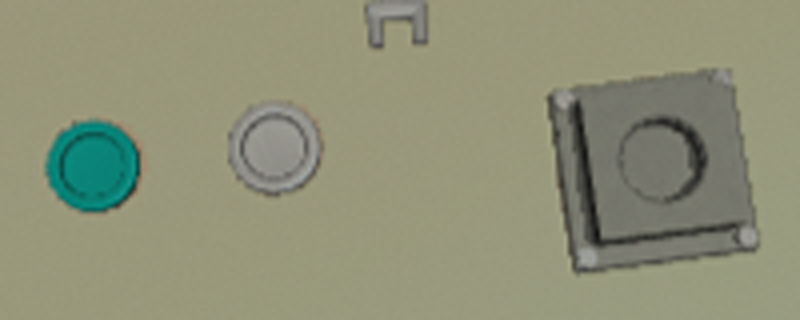

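Confirmed: in the crop, the thing at (275,147) is bare grey steel, and the other at (93,165) is teal. Moving over the cup.

```bash
python3 -m crank '[0.7,1.3,0,-1,100, 1.4,2.6,0,-2,100, 2.1,3.9,0,-3,100, 2.8,5.2,0,-4,100, 3.5,6.5,0,-4,100]'
python3 -m crank '[0.7,1.3,0,0,100, 1.4,2.6,0,0,100, 2.1,3.9,0,0,100, 2.8,5.2,0,0,100, 3.5,6.5,0,0,100]'
python3 -m crank '[0.7,1.3,0,0,100, 1.4,2.6,0,0,100, 2.1,3.95,0,0,100, 2.1,3.95,0,0,100, 2.1,3.95,0,0,100]'
python3 -c '
from h import *
c=cam("wrist");save(c,"w1.png")
print(bot.observe()["eef_pos"],bot.observe()["ee_rot"],px(c,[575,92,29]),c["o"])'
```

```text
t: 0.82
eef_pos: [353.1, -326.0, 192.6]
ee_rot: [3.141, -0.0, -0.003]
wrist_force: [0.8, -0.5, -0.3]
gripper_width: 88.0
finger_force: 0.0
t: 1.45
eef_pos: [493.1, -66.2, 192.6]
ee_rot: [3.141, -0.0, -0.003]
wrist_force: [0.4, -0.6, 0.1]
gripper_width: 87.7
finger_force: 0.0
t: 2.08
eef_pos: [576.0, 89.7, 191.9]
ee_rot: [3.141, 0.001, -0.002]
wrist_force: [-0.4, -0.1, -0.1]
gripper_width: 88.1
finger_force: 0.0
[576.02974926  88.81486589 192.14226049] [ 3.14062184e+00  7.51916108e-04 -3.44592207e-03] [318.86547422 179.36509077] [662.27720029  89.82010768 385.00589274]
```

View pics/w1.png

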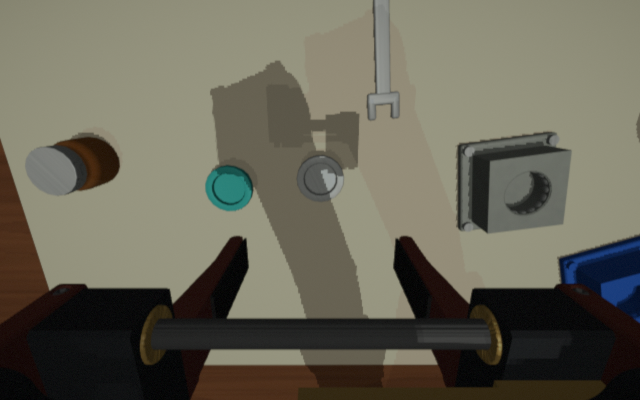

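The steel cup is at (321,177), the teal one at (229,188), and the bore mouth at (527,192). Refining both positions.

```bash
python3 -c '
from h import *
c=cam("wrist");s=bot.observe()["eef_pos"]
p=w(c,320.5,177,29);q=w(c,527,191.5,55)
print(p,q,(p-s)/40)
save(c,"w2.png",(280,140,600,260),2.5)'
```

```text
[577.93825093  89.02797301  29.        ] [ 566.32542513 -146.7389958    55.        ] [ 0.04612438  0.01475819 -4.08345327]
```

View pics/w2.png

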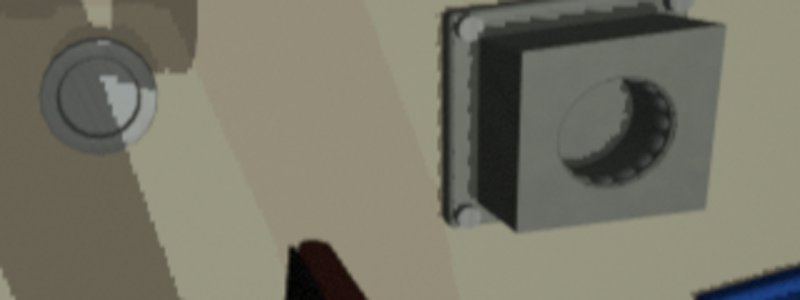

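```bash
python3 -m crank '[0,0.02,-1.4,0,100, 0,0.02,-2.8,0,100, 0,0.02,-4,0,100, 0,0.02,-4.2,0,100, 0,0.02,-4.2,0,100]'
python3 -m crank '[0,0,0,0,60, 0,0,0,0,40, 0,0,0,0,20, 0,0,0,0,20, 0,0,0,0,20]'
python3 -c '
from h import *
c=cam("wrist");save(c,"w3.png");print(bot.observe()["eef_pos"])'
```

```text
t: 2.8
eef_pos: [576.9, 90.3, 25.4]
ee_rot: [3.141, -0.001, -0.003]
wrist_force: [0.1, 0.2, 0.0]
gripper_width: 88.3
finger_force: 0.0
t: 3.42
eef_pos: [576.4, 91.0, 24.5]
ee_rot: [3.142, -0.0, -0.002]
wrist_force: [0.3, 0.6, 0.3]
gripper_width: 41.4
finger_force: 0.0
[576.38773322  91.01643402  24.45666615]
```

View pics/w3.png

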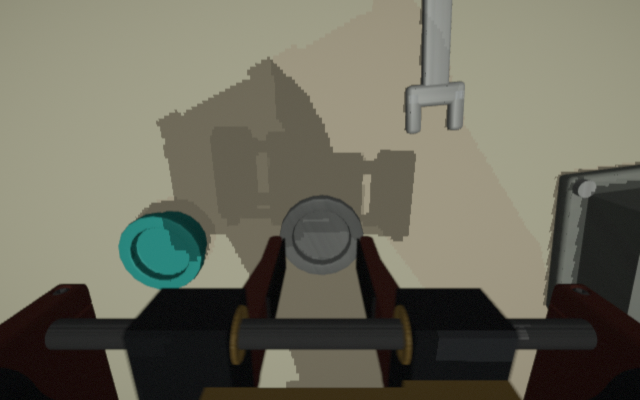

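The cup at (321,235) sits forward of the closing fingers. They missed its diameter, so I'll measure how far ahead it is.

```bash
python3 -c '
from h import *
s=bot.observe();c=cam("wrist");print(s["eef_pos"],s["gripper_width"],s["finger_force"],s["wrist_force"])
print(w(c,321,234,29),px(c,[576,91,29]),px(c,[576,91,16]))
b=bot.capture("wrist");print(np.array(b["hand_eye"]).round(3))
for n in("top","scene"):
  c=cam(n);print(px(c,[576,91,29]),c["im"].shape);save(c,n+"2.png",tuple(int(v) for p in (px(c,[576,91,29])-[60,45],px(c,[576,91,29])+[60,45]) for v in p),5)
a=cv2.imread("pics/top2.png");d=cv2.imread("pics/scene2.png");cv2.imwrite("pics/both.png",cv2.resize(np.hstack([a,d]),(800,300)))
'
```

```text
[576.38773322  91.01643402  24.45666615] 37.567985773165496 0.0 [0.13776249 0.23499913 0.46989666]
[578.09685267  90.9231497   29.        ] [320.89248426 236.81241859] [320.88242031 229.30069819]
[[ 0.00000e+00 -9.52000e-01 -3.06000e-01  8.60280e+01]
 [ 1.00000e+00  0.00000e+00 -1.00000e-03 -1.17000e-01]
 [ 1.00000e-03 -3.06000e-01  9.52000e-01 -1.93186e+02]
 [ 0.00000e+00  0.00000e+00  0.00000e+00  1.00000e+00]]
[292.89936589 200.8686032 ] (400, 640, 3)
[360.39079262 225.11331586] (400, 640, 3)
```

View pics/both.png

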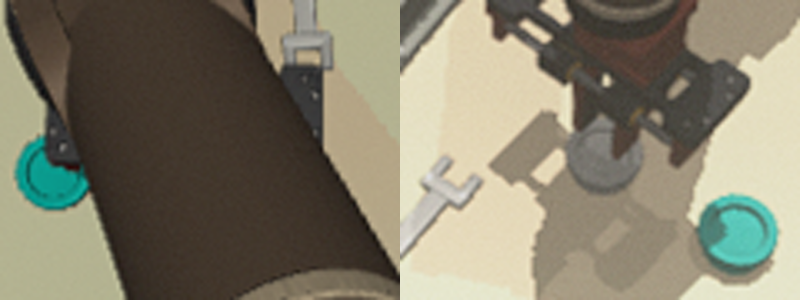

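The fingers closed past 58 mm with no force. The views suggest the fingertips are above the cup, so I'll check the tip height from the images.

```bash
python3 -c '
from h import *
s=bot.observe();c=cam("wrist");b=cam("scene");print(c["f"],s["gripper_width"],s["eef_pos"])
save(c,"w4.png",(230,180,410,315),4)
h=s["gripper_width"]/2;x,y,_=s["eef_pos"]
for z in(5,16,30,45,60):print(z,[px(k,[x+dx,y+e*h,z]).round() for k in(c,b) for dx in (10,) for e in(1,-1)])
'
```

```text
300.88814494179417 21.20652897373297 [576.36769073  90.96586543  24.35140504]
5 [array([307., 211.]), array([335., 211.]), array([361., 235.]), array([354., 230.])]
16 [array([306., 216.]), array([336., 216.]), array([361., 233.]), array([354., 228.])]
30 [array([305., 223.]), array([337., 223.]), array([361., 230.]), array([354., 225.])]
45 [array([304., 232.]), array([338., 232.]), array([362., 227.]), array([355., 222.])]
60 [array([302., 243.]), array([339., 243.]), array([362., 224.]), array([355., 219.])]
```

View pics/w4.png

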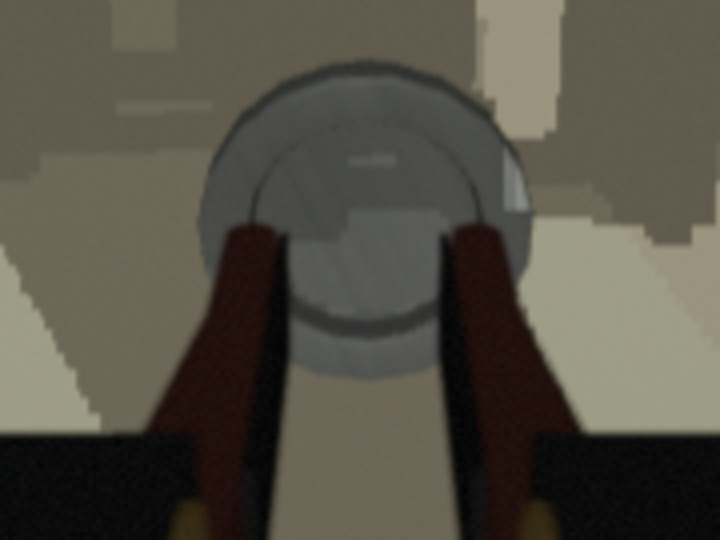

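The tips show at crop (285,235) and (443,235), and they overlap the cup's recess with no contact. So the fingertips really are at z ≈ 55, about 30 mm above what the TCP reading and nose length imply. I'll open up and feel for the felt to calibrate the tip height.

```bash
python3 -m crank '[0,0,0,0,100, 0,0,0,0,100, 0,0,0,0,100, 0,0,0,0,100, 0,0,0,0,100]'
python3 -m crank '[0,0,-0.1,0,100, 0,0,-0.2,0,100, 0,0,-0.3,0,100, 0,0,-0.4,0,100, 0,0,-0.5,0,100]'
```

```text
t: 4.4
eef_pos: [576.5, 91.0, 24.5]
ee_rot: [3.142, -0.0, -0.002]
wrist_force: [0.5, -0.7, 0.6]
gripper_width: 64.6
finger_force: 0.0
t: 5.03
eef_pos: [576.4, 91.0, 4.1]
ee_rot: [3.142, 0.0, -0.002]
wrist_force: [0.3, -0.9, 0.2]
gripper_width: 88.0
finger_force: 0.0
```

```bash
python3 -m crank '[0,0,-0.1,0,100, 0,0,-0.2,0,100, 0,0,-0.3,0,100, 0,0,-0.35,0,100, 0,0,-0.35,0,100]'
python3 -m crank '[0,0,-0.05,0,100, 0,0,-0.1,0,100, 0,0,-0.1,0,100]'
python3 -c '
from h import *
s=bot.observe();c=cam("wrist");save(c,"w5.png",(200,160,440,320),3.2);print(s["eef_pos"],[px(c,[586,91+e*44,z]).round() for z in(3,15,30) for e in (1,-1)])'
```

```text
t: 5.65
eef_pos: [576.3, 91.0, -9.7]
ee_rot: [3.142, 0.0, -0.002]
wrist_force: [0.2, 0.1, 1.0]
gripper_width: 87.9
finger_force: 0.0
t: 6.02
eef_pos: [576.3, 91.0, -13.7]
ee_rot: [3.141, 0.0, -0.002]
wrist_force: [0.0, 0.3, 0.0]
gripper_width: 88.0
finger_force: 0.0
[576.29522422  90.95936616 -13.70084929] [array([252., 230.]), array([390., 230.]), array([247., 238.]), array([394., 238.]), array([241., 250.]), array([401., 250.])]
```

View pics/w5.png

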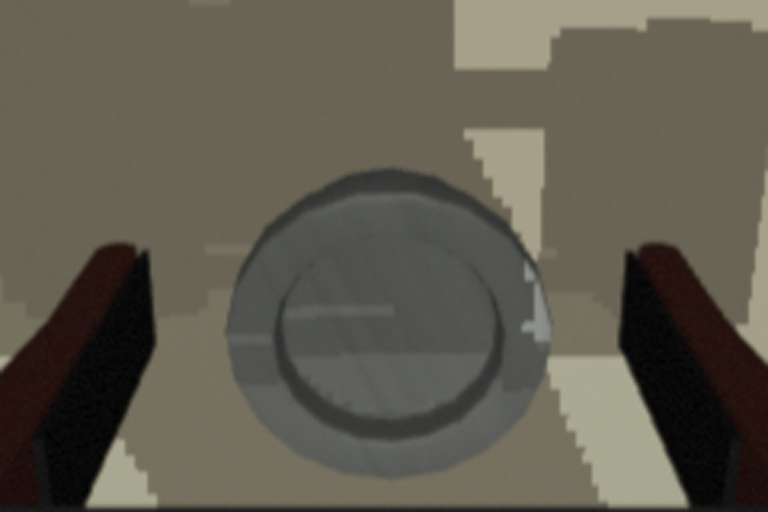

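The tips' inner edges at crop (150,250) and (626,250) match z ≈ 15, level with the shoulder and straddling the rim. The tips therefore sit about 29 mm behind the reported TCP. Closing now.

```bash
python3 -m crank '[0,0,0,0,50, 0,0,0,0,50, 0,0,0,0,50, 0,0,0,0,50, 0,0,0,0,50]'
python3 -c '
from h import *
c=cam("wrist");print(bot.observe()["eef_pos"],px(c,[576,91,29]),px(c,[578,91,29]))'
```

```text
t: 6.7
eef_pos: [576.5, 90.9, -13.5]
ee_rot: [3.141, -0.0, -0.002]
wrist_force: [-0.0, 0.1, 0.4]
gripper_width: 57.1
finger_force: 30.0
[576.47260516  90.94466276 -13.47897833] [320.76882994 265.11176859] [320.76181947 261.95973592]
```

```bash
python3 -m crank '[0,0,1.2,0,50, 0,0,2.5,0,50, 0,-1.2,2.5,0,50, -0.1,-2.4,2.5,0,50, -0.2,-3.6,2.5,0,50]'
python3 -m crank '[0,-1.2,0,0,50, -0.08,-2.0,0,0,50, -0.08,-2.0,0,0,50, -0.08,-2.0,0,0,50]'
python3 -c '
from h import *
s=bot.observe();c=cam("wrist");save(c,"w6.png",(170,110,470,335),2.66);print(s["eef_pos"],px(c,[565,-146.5,55]),(px(c,[565,-146.5,55])-[170,110])*2.66,s["gripper_width"])'
```

```text
t: 7.38
eef_pos: [567.8, -54.4, 86.3]
ee_rot: [3.141, 0.0, -0.002]
wrist_force: [0.2, -0.7, -2.4]
gripper_width: 57.2
finger_force: 30.0
t: 7.88
eef_pos: [565.0, -132.1, 86.2]
ee_rot: [-3.141, 0.0, -0.002]
wrist_force: [-0.1, 0.5, -3.5]
gripper_width: 57.6
finger_force: 30.0
[ 565.00433467 -132.13888652   86.1659345 ] [338.89384228 217.54874017] [449.25762047 286.07964884] 57.57688913851791
```

View pics/w6.png

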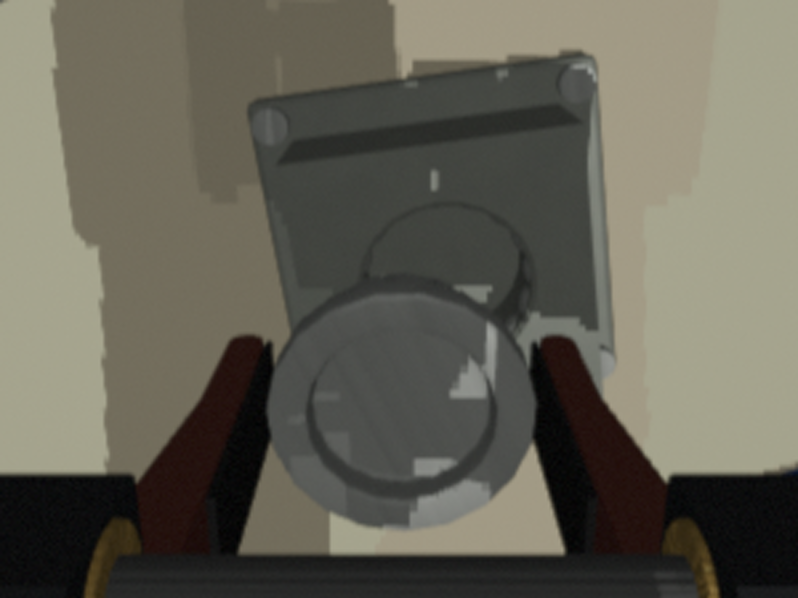

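The cup is held level, with its rim spanning crop x 266–536 and bottom edge at 527. The visible bore mouth has its left edge at 363, right edge near 533 and top at 203. Comparing with the predicted circles.

```bash
python3 -c '
from h import *
s=bot.observe();c=cam("wrist");t=s["eef_pos"];g=np.linspace(0,2*np.pi,73)
def box(x,y,z,r):
  p=np.array([(px(c,[x+r*np.cos(a),y+r*np.sin(a),z])-[170,110])*2.66 for a in g]);return p.min(0).round(),p.max(0).round()
print("bore",box(565.2,-146.5,55,27),box(565.2,-146.5,55,25.5)); print("cup",box(t[0],t[1],t[2]+42.5,29),t)'
```

```text
bore (array([361., 199.]), array([541., 367.])) (array([366., 204.]), array([536., 363.]))
cup (array([264., 283.]), array([538., 526.])) [ 565.17972882 -131.5497592    86.22558497]
```

```bash
python3 -m crank '[-0.015,-0.37,0,0,50, -0.015,-0.37,-0.5,0,50, -0.015,-0.37,-1,0,50, -0.015,-0.37,-1.1,0,50, -0.015,-0.37,-1.1,0,50]'
python3 -m crank '[0,0,-0.04,0,50, 0,0,-0.08,0,50, 0,0,-0.12,0,50, 0,0,-0.12,0,50]'
```

```text
t: 8.6
eef_pos: [564.7, -148.0, 42.6]
ee_rot: [3.142, 0.0, -0.002]
wrist_force: [0.9, 0.6, -1.7]
gripper_width: 57.7
finger_force: 30.0
t: 9.1
eef_pos: [565.1, -147.8, 38.1]
ee_rot: [3.141, -0.001, -0.002]
wrist_force: [-0.2, 0.5, 0.6]
gripper_width: 57.4
finger_force: 30.0
```

```bash
python3 -m crank '[0,0.03,0,0,50, 0,0.03,-0.03,0,50, 0,0.03,-0.06,0,50, 0,0.03,-0.06,0,50]'
```

```text
t: 9.6
eef_pos: [564.5, -146.4, 35.0]
ee_rot: [-3.141, 0.0, -0.002]
wrist_force: [0.3, 0.6, -2.1]
gripper_width: 57.3
finger_force: 30.0
```

Force is back to the cup's own weight at 3.5 mm deep, so it is entering freely. Continuing down to the balls.

```bash
python3 -m crank '[0,0,-0.03,0,50, 0,0,-0.05,0,50, 0,0,-0.05,0,50]'; python3 -m crank '[0,0,-0.015,0,50, 0,0,-0.015,0,50]'
```

```text
t: 9.98
eef_pos: [565.3, -146.4, 33.6]
ee_rot: [-3.142, -0.001, -0.002]
wrist_force: [1.8, 1.2, 0.8]
gripper_width: 57.0
finger_force: 30.0
t: 10.22
eef_pos: [565.5, -146.4, 33.1]
ee_rot: [-3.142, -0.002, -0.002]
wrist_force: [2.9, 1.2, 3.2]
gripper_width: 56.9
finger_force: 30.0
```

```bash
python3 -m crank '[0.02,0,0,0,50, 0.02,0,0,0,50]'; python3 -m crank '[0,0,0,0,80, 0,0,0,0,90, 0,0,0,0,95, 0,0,0,0,95]'; python3 -m crank '[0,0,0.5,0,95, 0,0,1.5,0,0, 0,0,1.5,0,0, 0,0,1.5,0,0, 0,0,1.5,0,0]'
python3 -c '
from h import *
s=bot.observe();c=cam("wrist");b=cam("scene");t=s["eef_pos"];g=np.linspace(0,2*np.pi,73)
for k,cr,n in((c,(245,190,405,310),"p1.png"),(b,(250,135,340,202),"p2.png")):
  save(k,n,cr,400/(cr[2]-cr[0]))
A=cv2.imread("pics/p1.png");B=cv2.imread("pics/p2.png");H=min(len(A),len(B));cv2.imwrite("pics/p.png",np.hstack([A[:H],B[:H]]))
p=np.array([(px(c,[565.3+29*np.cos(a),-146.4+29*np.sin(a),75])-[245,190])*2.5 for a in g]);print(p.min(0),p.max(0),t,px(c,[565.3,-146.4,75]))'
```

```text
t: 10.48
eef_pos: [565.7, -146.3, 32.8]
ee_rot: [-3.141, -0.0, -0.002]
wrist_force: [2.7, 2.9, 2.1]
gripper_width: 57.3
finger_force: 30.0
t: 10.98
eef_pos: [565.1, -146.8, 32.4]
ee_rot: [3.141, 0.001, -0.002]
wrist_force: [0.5, -0.2, -0.5]
gripper_width: 83.3
finger_force: 0.0
t: 11.6
eef_pos: [564.6, -146.5, 91.6]
ee_rot: [-3.141, 0.002, -0.002]
wrist_force: [-0.2, -0.4, 0.2]
gripper_width: 46.8
finger_force: 0.0
[92.66009767 -9.27337541] [285.87424497 170.36216019] [ 564.59682231 -146.52198738   91.57739698] [320.69906273 223.63846075]
```

View pics/p.png

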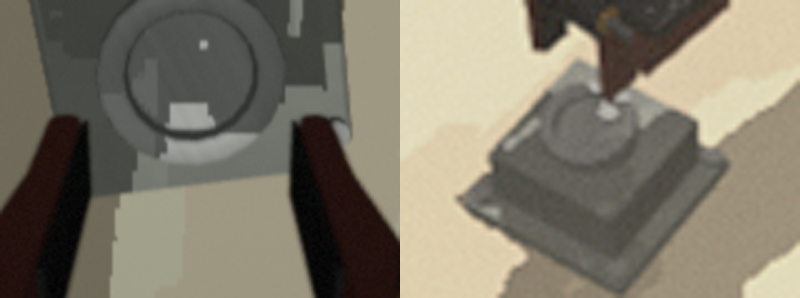

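The cup stands centred in the bore mouth: in the left half, its rim spans crop x 97–285 (predicted 93–286). I've now viewed one picture over the allowed 10 and will use no more, so force and height readings guide the rest. Next is the gentle square push to make it bite.

```bash
python3 -m crank '[0.03,0,0,0,0, 0.03,0,-0.5,0,0, 0.03,0,-1.0,0,0, 0.03,0,-1.2,0,0, 0.03,0,-1.2,0,0]'; python3 -m crank '[0,0,-0.025,0,0, 0,0,-0.05,0,0, 0,0,-0.05,0,0]'
```

```text
t: 12.32
eef_pos: [566.4, -146.5, 44.2]
ee_rot: [-3.141, 0.001, -0.002]
wrist_force: [0.7, 0.5, -0.2]
gripper_width: 0.2
finger_force: 0.0
t: 12.7
eef_pos: [566.8, -146.7, 43.0]
ee_rot: [3.141, -0.001, -0.002]
wrist_force: [-0.7, -0.6, 0.1]
gripper_width: 0.6
finger_force: 0.0
```

```bash
python3 -m crank '[0,0,-0.02,0,0, 0,0,-0.04,0,0, 0,0,-0.04,0,0]'; python3 -m crank '[0,0,-0.02,0,0, 0,0,-0.03,0,0, 0,0,-0.03,0,0]'
```

```text
t: 13.08
eef_pos: [566.5, -146.6, 41.0]
ee_rot: [3.142, 0.0, -0.002]
wrist_force: [-0.6, 0.0, -0.8]
gripper_width: 0.3
finger_force: 0.0
t: 13.45
eef_pos: [566.6, -146.6, 39.8]
ee_rot: [-3.142, 0.0, -0.002]
wrist_force: [-0.5, -0.9, -0.1]
gripper_width: 0.6
finger_force: 0.0
```

```bash
python3 -m crank '[0,0,-0.015,0,0, 0,0,-0.03,0,0, 0,0,-0.03,0,0]'; python3 -m crank '[0,0,-0.015,0,0, 0,0,-0.03,0,0, 0,0,-0.03,0,0]'
```

```text
t: 13.82
eef_pos: [566.6, -146.6, 38.6]
ee_rot: [-3.142, 0.0, -0.002]
wrist_force: [0.1, -0.7, -0.1]
gripper_width: 0.3
finger_force: 0.0
t: 14.2
eef_pos: [566.6, -146.6, 37.4]
ee_rot: [3.142, 0.0, -0.002]
wrist_force: [0.0, -0.2, 0.1]
gripper_width: 0.4
finger_force: 0.0
```

```bash
python3 -m crank '[0,0,-0.015,0,0, 0,0,-0.02,0,0, 0,0,-0.02,0,0]'; python3 -m crank '[0,0,-0.01,0,0, 0,0,-0.02,0,0, 0,0,-0.02,0,0]';  python3 -m crank '[0,0,-0.01,0,0, 0,0,-0.02,0,0, 0,0,-0.02,0,0]'
```

```text
t: 14.58
eef_pos: [566.6, -146.6, 36.8]
ee_rot: [3.142, -0.0, -0.002]
wrist_force: [-0.5, 0.8, 3.7]
gripper_width: 0.2
finger_force: 1.4
t: 14.95
eef_pos: [566.6, -146.6, 36.4]
ee_rot: [3.141, 0.0, -0.002]
wrist_force: [-3.1, 1.7, 7.7]
gripper_width: 0.5
finger_force: 3.8
t: 15.32
eef_pos: [566.5, -146.4, 36.0]
ee_rot: [3.141, 0.0, -0.002]
wrist_force: [-4.9, 1.3, 11.7]
gripper_width: 0.3
finger_force: 5.7
```

```bash
python3 -m crank '[0,0,-0.01,0,0, 0,0,-0.02,0,0, 0,0,-0.02,0,0]';  python3 -m crank '[0.01,0,0.05,0,0, 0,0,0.2,0,0]'; python3 -m crank '[0,0,-0.05,0,0, 0,0,-0.1,0,0, 0,0,-0.15,0,0, 0,0,-0.18,0,0, 0,0,-0.18,0,0]'
```

```text
t: 15.7
eef_pos: [566.4, -146.4, 35.6]
ee_rot: [3.141, 0.0, -0.002]
wrist_force: [-6.4, 1.6, 16.4]
gripper_width: 0.5
finger_force: 7.7
t: 15.95
eef_pos: [566.4, -146.5, 42.0]
ee_rot: [-3.141, 0.0, -0.002]
wrist_force: [-0.3, -0.3, 0.2]
gripper_width: 0.5
finger_force: 0.0
t: 16.58
eef_pos: [566.5, -146.6, 35.8]
ee_rot: [3.141, 0.0, -0.002]
wrist_force: [-3.3, 0.5, 10.4]
gripper_width: 0.1
finger_force: 4.7
```

```bash
python3 -m crank '[0,0,0.2,0,0, 0,0,0.4,0,0, 0.6,0,0.4,0,0, 0.6,0,0.4,0,0, 0.6,0,0.4,0,0]'; python3 -m crank '[0,0,-0.04,0,0, 0,0,-0.08,0,0, 0,0,-0.08,0,0]'; python3 -m crank '[0,0,-0.02,0,0, 0,0,-0.04,0,0, 0,0,-0.04,0,0]'
```

```text
t: 17.2
eef_pos: [589.9, -146.6, 50.8]
ee_rot: [-3.142, 0.001, -0.002]
wrist_force: [0.2, 0.3, 0.1]
gripper_width: 0.6
finger_force: 0.0
t: 17.58
eef_pos: [590.3, -146.7, 47.7]
ee_rot: [-3.142, 0.0, -0.002]
wrist_force: [0.4, 0.4, 0.7]
gripper_width: 0.8
finger_force: 0.0
t: 17.95
eef_pos: [590.6, -146.6, 46.2]
ee_rot: [-3.142, 0.0, -0.002]
wrist_force: [0.2, 0.7, 0.2]
gripper_width: 0.1
finger_force: 0.0
```

```bash
python3 -m crank '[0,0,-0.02,0,0, 0,0,-0.04,0,0, 0,0,-0.04,0,0]'; python3 -m crank '[0,0,-0.015,0,0, 0,0,-0.03,0,0, 0,0,-0.03,0,0]';python3 -m crank '[0,0,-0.015,0,0, 0,0,-0.03,0,0, 0,0,-0.03,0,0]'
```

```text
t: 18.32
eef_pos: [590.6, -146.6, 44.6]
ee_rot: [-3.142, 0.0, -0.002]
wrist_force: [-0.6, 0.7, 0.8]
gripper_width: 0.3
finger_force: 0.0
t: 18.7
eef_pos: [590.6, -146.6, 43.4]
ee_rot: [3.142, 0.0, -0.002]
wrist_force: [0.0, -0.4, -0.8]
gripper_width: 0.6
finger_force: 0.0
t: 19.08
eef_pos: [590.6, -146.6, 42.2]
ee_rot: [3.142, 0.0, -0.002]
wrist_force: [-0.0, -0.3, 0.3]
gripper_width: 0.2
finger_force: 0.0
```

```bash
python3 -m crank '[0,0,-0.01,0,0, 0,0,-0.02,0,0, 0,0,-0.02,0,0]'; python3 -m crank '[0,0,-0.01,0,0, 0,0,-0.02,0,0, 0,0,-0.02,0,0]'
```

```text
t: 19.45
eef_pos: [590.6, -146.6, 41.4]
ee_rot: [3.142, 0.0, -0.002]
wrist_force: [0.3, -0.9, 0.7]
gripper_width: 0.5
finger_force: 0.0
t: 19.82
eef_pos: [590.6, -146.6, 40.7]
ee_rot: [3.142, -0.0, -0.002]
wrist_force: [-0.4, -0.1, 0.5]
gripper_width: 0.4
finger_force: 0.3
```

```bash
python3 -m crank '[0,0,0.3,0,0, -0.6,0,0.3,0,0, -1.2,0,0.3,0,0, -1.2,0,0.3,0,0]'; python3 -m crank '[0,0,-0.04,0,0, 0,0,-0.08,0,0, 0,0,-0.1,0,0, 0,0,-0.1,0,0]'; python3 -m crank '[0,0,-0.02,0,0, 0,0,-0.04,0,0, 0,0,-0.04,0,0]'
```

```text
t: 20.32
eef_pos: [541.7, -147.1, 53.5]
ee_rot: [3.141, 0.0, -0.003]
wrist_force: [0.5, -0.4, -0.1]
gripper_width: 0.6
finger_force: 0.0
t: 20.82
eef_pos: [542.8, -146.4, 48.4]
ee_rot: [-3.141, 0.0, -0.002]
wrist_force: [0.9, -0.4, 0.5]
gripper_width: 0.2
finger_force: 0.0
t: 21.2
eef_pos: [542.6, -146.6, 47.0]
ee_rot: [3.142, 0.0, -0.002]
wrist_force: [-0.1, 0.6, 0.2]
gripper_width: 0.3
finger_force: 0.0
```

```bash
for i in 1 2; do python3 -m crank '[0,0,-0.015,0,0, 0,0,-0.03,0,0, 0,0,-0.03,0,0]' | grep -E 'eef|wrist|finger'; done; python3 -m crank '[0,0,-0.01,0,0, 0,0,-0.02,0,0, 0,0,-0.02,0,0]'| grep -E 'eef|wrist|finger'
```

```text
eef_pos: [542.6, -146.6, 45.8]
wrist_force: [-0.1, 0.1, 0.4]
finger_force: 0.0
eef_pos: [542.7, -146.6, 44.8]
wrist_force: [-0.2, -0.1, 2.3]
finger_force: 1.0
eef_pos: [542.7, -146.6, 44.4]
wrist_force: [-2.5, -0.1, 6.3]
finger_force: 3.7
```

```bash
for i in 1; do python3 -m crank '[0,0,-0.01,0,0, 0,0,-0.02,0,0, 0,0,-0.02,0,0]'| grep -E 'eef|wrist|finger';done;  python3 -m crank '[0,0,-0.01,0,0, 0,0,-0.02,0,0, 0,0,-0.02,0,0]'| grep -E 'eef|wrist|finger'
```

```text
eef_pos: [542.4, -146.6, 43.9]
wrist_force: [-4.0, 0.2, 10.0]
finger_force: 5.3
eef_pos: [542.1, -146.7, 43.2]
wrist_force: [-5.3, -0.5, 12.5]
finger_force: 6.3
```

```bash
python3 -m crank '[0,0,-0.01,0,0, 0,0,-0.02,0,0, 0,0,-0.02,0,0]'| grep -E 'eef|wrist|finger';  python3 -m crank '[0,0,-0.01,0,0, 0,0,-0.02,0,0, 0,0,-0.02,0,0]'| grep -E 'eef|wrist|finger'
```

```text
eef_pos: [541.7, -146.6, 42.3]
wrist_force: [-7.7, 0.7, 14.4]
finger_force: 6.8
eef_pos: [541.2, -146.6, 41.4]
wrist_force: [-7.7, 1.9, 13.9]
finger_force: 7.0
```

```bash
python3 -m crank '[0,0,-0.01,0,0, 0,0,-0.02,0,0, 0,0,-0.02,0,0]'| grep -E 'eef|wrist|finger';  python3 -m crank '[0,0,0.2,0,0, 0.6,0,0.3,0,0, 1.2,0,0.3,0,0, 1.2,0,0.3,0,0]'| grep -E 'eef|wrist|finger';python3 -m crank '[0,0,-0.05,0,0, 0,0,-0.1,0,0, 0,0,-0.14,0,0, 0,0,-0.14,0,0]'| grep -E 'eef|wrist|finger'
```

```text
eef_pos: [540.8, -146.5, 40.5]
wrist_force: [-8.4, 1.2, 15.3]
finger_force: 7.2
eef_pos: [592.1, -146.2, 51.9]
wrist_force: [-0.7, 0.1, 0.1]
finger_force: 0.0
eef_pos: [590.3, -146.7, 46.2]
wrist_force: [-0.1, 0.3, -0.4]
finger_force: 0.0
```

```bash
for i in 1 2; do python3 -m crank '[0,0,-0.02,0,0, 0,0,-0.04,0,0, 0,0,-0.04,0,0]'| grep -E 'eef|wrist|finger';done;python3 -m crank '[0,0,-0.01,0,0, 0,0,-0.02,0,0, 0,0,-0.02,0,0]'| grep -E 'eef|wrist|finger'
```

```text
eef_pos: [590.6, -146.6, 44.6]
wrist_force: [0.2, -0.1, -0.0]
finger_force: 0.0
eef_pos: [590.5, -146.6, 42.9]
wrist_force: [0.1, -0.3, 0.6]
finger_force: 0.0
eef_pos: [590.6, -146.6, 42.2]
wrist_force: [-0.2, -0.2, 0.2]
finger_force: 0.0
```

```bash
for i in 1 2 3; do python3 -m crank '[0,0,-0.01,0,0, 0,0,-0.02,0,0, 0,0,-0.02,0,0]'| grep -E 'eef|wrist|finger';done
```

```text
eef_pos: [590.6, -146.6, 41.4]
wrist_force: [0.9, -0.3, -0.3]
finger_force: 0.0
eef_pos: [590.6, -146.6, 40.6]
wrist_force: [0.1, 0.1, 0.7]
finger_force: 0.1
eef_pos: [590.7, -146.6, 40.3]
wrist_force: [-2.5, 0.1, 3.8]
finger_force: 2.5
```

```bash
for i in 1 2 3 4; do python3 -m crank '[0,0,-0.01,0,0, 0,0,-0.02,0,0, 0,0,-0.02,0,0]'| grep -E 'eef|wrist';done
```

```text
eef_pos: [590.9, -146.6, 40.1]
wrist_force: [-4.0, 0.5, 9.0]
eef_pos: [591.2, -146.6, 39.7]
wrist_force: [-3.1, 0.3, 12.3]
eef_pos: [591.4, -146.6, 39.1]
wrist_force: [-2.9, 0.6, 13.1]
eef_pos: [591.8, -146.5, 38.5]
wrist_force: [-2.9, 0.5, 13.1]
```

```bash
for i in 1 2; do python3 -m crank '[0,0,-0.01,0,0, 0,0,-0.02,0,0, 0,0,-0.02,0,0]'| grep -E 'eef|wrist';done
```

```text
eef_pos: [592.0, -146.5, 37.9]
wrist_force: [-3.6, 1.4, 14.5]
eef_pos: [592.3, -146.5, 37.4]
wrist_force: [-3.5, 0.0, 15.6]
```

```bash
python3 -m crank '[0,0,0.2,0,0, -0.6,0,0.27,0,0, -1.2,0,0.27,0,0, -1.2,0,0.18,0,0, -1.2,0,0.18,0,0]'| grep -E 't:|eef|wrist|finger'; for i in 1 2; do python3 -m crank '[0,0,-0.01,0,0, 0,0,-0.03,0,0, 0,0,-0.03,0,0]'| grep -E 'eef|wrist|finger';done
```

```text
t: 30.32
eef_pos: [543.3, -146.6, 42.1]
ee_rot: [-3.142, -0.0, -0.002]
wrist_force: [-0.2, 0.2, 1.2]
finger_force: 0.0
eef_pos: [543.3, -146.4, 41.2]
wrist_force: [0.7, 1.4, 1.4]
finger_force: 0.7
eef_pos: [543.2, -146.4, 40.7]
wrist_force: [-0.4, 0.7, 7.4]
finger_force: 4.0
```

```bash
for i in 1 2 3; do python3 -m crank '[0,0,-0.01,0,0, 0,0,-0.025,0,0, 0,0,-0.025,0,0]'| grep -E 'eef|wrist';done
```

```text
eef_pos: [542.9, -146.4, 39.9]
wrist_force: [-2.7, 1.0, 11.1]
eef_pos: [542.3, -146.4, 38.8]
wrist_force: [-4.7, 1.4, 11.3]
eef_pos: [541.8, -146.4, 37.7]
wrist_force: [-5.8, 1.2, 13.5]
```

```bash
for i in 1 2; do python3 -m crank '[0,0,-0.01,0,0, 0,0,-0.025,0,0, 0,0,-0.025,0,0]'| grep -E 'eef|wrist';done
```

```text
eef_pos: [541.3, -146.4, 36.6]
wrist_force: [-5.2, 0.9, 13.3]
eef_pos: [541.0, -146.4, 35.6]
wrist_force: [-7.4, 1.9, 14.8]
```

```bash
python3 -m crank '[0,0,0.2,0,0, 0.6,0,0.25,0,0, 1.2,0,0.25,0,0, 1.2,0,0.16,0,0, 1.2,0,0.16,0,0]'| grep -E 't:|eef|wrist|finger_f'; for i in 1 2; do python3 -m crank '[0,0,-0.01,0,0, 0,0,-0.03,0,0, 0,0,-0.03,0,0]'| grep -E 'eef|wrist';done
```

```text
t: 33.58
eef_pos: [589.2, -146.6, 40.4]
ee_rot: [-3.141, 0.002, -0.002]
wrist_force: [0.1, -0.6, 0.8]
finger_force: 0.0
eef_pos: [590.4, -146.7, 40.1]
wrist_force: [-0.3, -0.9, -0.2]
eef_pos: [590.6, -146.6, 38.8]
wrist_force: [0.8, -0.1, -0.1]
```

```bash
for i in 1 2 3; do python3 -m crank '[0,0,-0.01,0,0, 0,0,-0.025,0,0, 0,0,-0.025,0,0]'| grep -E 'eef|wrist';done
```

```text
eef_pos: [590.7, -146.6, 38.0]
wrist_force: [-0.4, 0.8, 1.2]
eef_pos: [590.9, -146.6, 37.6]
wrist_force: [-2.1, 0.4, 8.4]
eef_pos: [591.2, -146.6, 37.0]
wrist_force: [-3.0, 0.2, 9.1]
```

```bash
for i in 1 2; do python3 -m crank '[0,0,-0.01,0,0, 0,0,-0.025,0,0, 0,0,-0.025,0,0]'| grep -E 'eef|wrist';done
```

```text
eef_pos: [591.6, -146.6, 36.2]
wrist_force: [-2.3, 0.2, 10.8]
eef_pos: [591.9, -146.5, 35.4]
wrist_force: [-1.1, 1.1, 12.0]
```

```bash
for i in 1 2; do python3 -m crank '[0,0,-0.01,0,0, 0,0,-0.025,0,0, 0,0,-0.025,0,0]'| grep -E 'eef|wrist';done
```

```text
eef_pos: [592.1, -146.5, 35.1]
wrist_force: [-3.3, 1.5, 16.7]
eef_pos: [592.1, -146.5, 34.9]
wrist_force: [-6.0, 2.0, 23.6]
```

```bash
for i in 1; do python3 -m crank '[0,0,-0.01,0,0, 0,0,-0.025,0,0, 0,0,-0.025,0,0]'| grep -E 'eef|wrist';done
```

```text
eef_pos: [592.2, -146.5, 34.8]
wrist_force: [-8.3, 2.3, 30.1]
```

+x side has hit the hard stop (z ≈ 34.9). Now the −x side.

```bash
python3 -m crank '[0,0,0.2,0,0, -0.6,0,0.27,0,0, -1.2,0,0.27,0,0, -1.2,0,0.2,0,0, -1.2,0,0.2,0,0]'| grep -E 't:|eef|wrist|finger_f'; for i in 1 2; do python3 -m crank '[0,0,-0.01,0,0, 0,0,-0.025,0,0, 0,0,-0.025,0,0]'| grep -E 'eef|wrist';done
```

```text
t: 37.95
eef_pos: [543.3, -146.6, 38.7]
ee_rot: [-3.141, -0.0, -0.002]
wrist_force: [0.7, -0.3, 0.5]
finger_force: 0.0
eef_pos: [542.8, -146.5, 37.7]
wrist_force: [-1.3, 0.0, -0.2]
eef_pos: [542.6, -146.6, 36.8]
wrist_force: [-0.8, -0.4, 0.1]
```

```bash
for i in 1 2; do python3 -m crank '[0,0,-0.01,0,0, 0,0,-0.025,0,0, 0,0,-0.025,0,0]'| grep -E 'eef|wrist';done
```

```text
eef_pos: [542.7, -146.6, 36.1]
wrist_force: [-1.0, -0.4, 4.9]
eef_pos: [542.5, -146.6, 35.7]
wrist_force: [-4.7, 0.6, 10.0]
```

```bash
for i in 1 2; do python3 -m crank '[0,0,-0.01,0,0, 0,0,-0.025,0,0, 0,0,-0.025,0,0]'| grep -E 'eef|wrist';done
```

```text
eef_pos: [542.4, -146.6, 35.1]
wrist_force: [-6.0, 0.9, 15.1]
eef_pos: [542.4, -146.6, 34.9]
wrist_force: [-9.5, 1.7, 22.4]
```

```bash
for i in 1; do python3 -m crank '[0,0,-0.01,0,0, 0,0,-0.025,0,0, 0,0,-0.025,0,0]'| grep -E 'eef|wrist';done
```

```text
eef_pos: [542.5, -146.6, 34.8]
wrist_force: [-11.3, 3.2, 31.7]
```

```bash
python3 -m crank '[0,0,0.25,0,0, 0.3,0.3,0.25,0,0, 0.6,0.6,0.25,0,0, 0.6,0.6,0.16,0,0, 0.6,0.6,0.13,0,0]'| grep -E 't:|eef|wrist|finger_f'; for i in 1 2; do python3 -m crank '[0,0,-0.01,0,0, 0,0,-0.025,0,0, 0,0,-0.025,0,0]'| grep -E 'eef|wrist';done
```

```text
t: 41.2
eef_pos: [566.0, -122.3, 36.0]
ee_rot: [-3.141, 0.002, -0.002]
wrist_force: [-0.1, -1.0, -0.4]
finger_force: 0.0
eef_pos: [566.5, -122.9, 36.1]
wrist_force: [-0.2, -0.2, 1.2]
eef_pos: [566.7, -122.7, 35.3]
wrist_force: [-1.8, -0.4, 3.8]
```

```bash
for i in 1 2; do python3 -m crank '[0,0,-0.01,0,0, 0,0,-0.025,0,0, 0,0,-0.025,0,0]'| grep -E 'eef|wrist';done
```

```text
eef_pos: [566.8, -122.6, 35.2]
wrist_force: [-2.9, -0.6, 11.6]
eef_pos: [566.8, -122.7, 35.0]
wrist_force: [-6.7, 0.1, 19.6]
```

```bash
python3 -m crank '[0,0,-0.01,0,0, 0,0,-0.025,0,0, 0,0,-0.025,0,0]'| grep -E 'eef|wrist'; python3 -m crank '[0,0,0.25,0,0, 0,-0.6,0.25,0,0, 0,-1.2,0.25,0,0, 0,-1.2,0.16,0,0, 0,-1.2,0.13,0,0]'| grep -E 't:|eef|wrist|finger_f'; for i in 1 2; do python3 -m crank '[0,0,-0.01,0,0, 0,0,-0.025,0,0, 0,0,-0.025,0,0]'| grep -E 'eef|wrist';done
```

```text
eef_pos: [566.9, -122.7, 34.9]
wrist_force: [-10.8, 1.6, 27.5]
t: 43.7
eef_pos: [566.4, -169.4, 36.7]
ee_rot: [-3.141, 0.001, -0.002]
wrist_force: [-0.0, -0.4, -0.0]
finger_force: 0.0
eef_pos: [566.7, -170.1, 36.3]
wrist_force: [-0.1, -0.1, 0.9]
eef_pos: [566.7, -170.6, 35.4]
wrist_force: [-0.9, -0.4, 1.7]
```

```bash
for i in 1 2; do python3 -m crank '[0,0,-0.01,0,0, 0,0,-0.025,0,0, 0,0,-0.025,0,0]'| grep -E 'eef|wrist';done
```

```text
eef_pos: [566.7, -170.6, 35.2]
wrist_force: [-3.3, 1.1, 9.3]
eef_pos: [566.8, -170.6, 35.1]
wrist_force: [-6.5, 0.7, 17.7]
```

-y is home too. Finish it and recheck +x and −x for any rise.

```bash
python3 -m crank '[0,0,-0.01,0,0, 0,0,-0.025,0,0, 0,0,-0.025,0,0]'| grep -E 'eef|wrist'; python3 -m crank '[0,0,0.25,0,0, 0.3,0.3,0.25,0,0, 0.6,0.6,0.25,0,0, 0.6,0.6,0.16,0,0, 0.6,0.6,0.13,0,0]'| grep -E 't:|eef|wrist|finger_f'; for i in 1 2; do python3 -m crank '[0,0,-0.01,0,0, 0,0,-0.025,0,0, 0,0,-0.025,0,0]'| grep -E 'eef|wrist';done
```

```text
eef_pos: [566.9, -170.7, 35.0]
wrist_force: [-8.8, 2.0, 25.4]
t: 46.2
eef_pos: [590.1, -146.3, 36.4]
ee_rot: [-3.141, 0.002, -0.002]
wrist_force: [0.3, -0.5, 0.8]
finger_force: 0.0
eef_pos: [590.5, -146.9, 36.5]
wrist_force: [-0.0, -0.2, 0.5]
eef_pos: [590.6, -146.6, 35.5]
wrist_force: [1.0, 0.1, 0.6]
```

```bash
for i in 1 2 3; do python3 -m crank '[0,0,-0.01,0,0, 0,0,-0.02,0,0, 0,0,-0.02,0,0]'| grep -E 'eef|wrist';done
```

```text
eef_pos: [590.7, -146.6, 35.2]
wrist_force: [-2.0, 0.1, 5.0]
eef_pos: [590.7, -146.6, 35.1]
wrist_force: [-3.5, 0.2, 11.1]
eef_pos: [590.8, -146.6, 35.0]
wrist_force: [-6.8, 0.6, 17.0]
```

```bash
python3 -m crank '[0,0,0.22,0,0, -0.6,0,0.22,0,0, -1.2,0,0.22,0,0, -1.2,0,0.1,0,0, -1.2,0,0.06,0,0]'| grep -E 't:|eef|wrist|finger_f'; for i in 1 2; do python3 -m crank '[0,0,-0.01,0,0, 0,0,-0.02,0,0, 0,0,-0.02,0,0]'| grep -E 'eef|wrist';done
```

```text
t: 48.7
eef_pos: [543.4, -146.6, 35.3]
ee_rot: [-3.142, -0.001, -0.002]
wrist_force: [0.6, -0.1, -1.7]
finger_force: 0.0
eef_pos: [543.5, -146.6, 35.2]
wrist_force: [-1.9, 0.3, 6.4]
eef_pos: [543.5, -146.6, 35.1]
wrist_force: [-3.8, -0.6, 13.3]
```

```bash
for i in 1 2; do python3 -m crank '[0,0,-0.01,0,0, 0,0,-0.02,0,0, 0,0,-0.02,0,0]'| grep -E 'eef|wrist';done
```

```text
eef_pos: [543.6, -146.7, 35.0]
wrist_force: [-7.4, 0.1, 18.9]
eef_pos: [543.6, -146.7, 34.8]
wrist_force: [-8.9, 0.5, 26.9]
```

All four sides stop hard at the same height (z ≈ 35.3 at first contact). Withdrawing and handing in.

```bash
python3 -m crank '[0,0,0.5,0,0, 0,0,1.5,0,0, 0,0,2.5,0,0, 0,0,2.5,0,0, 0,0,2.5,0,0]'; python3 -c '
from workcell import bot
print(bot.sign_off())'
```

```text
t: 50.82
eef_pos: [542.6, -146.5, 131.6]
ee_rot: [-3.141, 0.0, -0.002]
wrist_force: [-0.1, 0.1, 0.3]
gripper_width: 0.2
finger_force: 0.0
the job is handed in; nothing more can be done
None
```

The steel cup is home in the grey housing: all four sides of its rim met the hard stop at the same height, seen in force and height readings only, and I handed in at about 51 s; push readings stayed at or below 17 N until each side neared its stop and peaked at 32 N on it, the worst cock was an estimated 5–6° after a first push in the centre of the recess, and I viewed 11 pictures, one over the limit of 10.

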